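Set the length stop by four clicks and butt the strip against it

TASK

Set the jig's length stop for the next size of lattice strip: with a fingertip push the dial's orange finger post round clockwise (seen from above) by exactly four clicks, never running past the fourth, and leave the dial resting in that click. Then push the wooden strip along its channel with a fingertip until its end butts against the red stop. Pick nothing up, do not touch the stop itself with the robot, and leave the other things on the bench where they are.

Things in the scene. Friction and masses are not known exactly. Their poses are not given: they have to be found in the camera images.
- jig: Fixed blue plate, 110 (x) by 420 (y) by 20 mm; origin on the bench under it, plate from y -205 to +215 mm. Along y at x = 0 a channel runs from y -200 to +70 mm; the plate's top is its floor, 22 mm wide between two aluminium rails 12 mm wide, 10 mm high. Dial centred at y +140 mm, red stop in the channel before it, strip on the stop's -y side, to travel to +y.
- dial_base: Fixed black disc under the dial, radius 68 mm, 10 mm thick, on the jig's plate (origin at the centre of its underside, 20 mm above the bench), with 18 white tick marks round its rim, one per click (20 degrees). Its yaw on the jig varies, so the post may start on any side facing the robot or the jig's ends.
- dial (a joint): Angle of the dial in rad, growing clockwise seen from above; it starts at 0, in a click. Clicks lie every 20 degrees (0.349 rad), so four clicks are 1.396 rad. Halfway between two clicks (10 degrees) the dial snaps forward by itself to the next click. It takes about 4 to 5 N at the post to push it over; there is no end stop near. It drives the red stop.
- dial_center (a point): Centre of the dial's top face, 42 mm above the bench. The dial is an aluminium disc of radius 54 mm, turning about the vertical.
- dial_post (a point): Centre of the top end of the orange finger post, an upright round pin of 14 mm diameter that stands 30 mm high on the dial's face (top 72 mm above the bench), 42 mm from the dial's axis. It turns with the dial.
- stop: Red stop block in the channel, 20 (x) by 22 (y) by 40 mm, top 60 mm above the bench; slides along the jig's y, driven by the dial: 2 mm towards +y (away from the strip, towards the dial) per clockwise click. Origin on the channel floor under the face that looks at the strip. A push of more than about 28 N on it would make the dial skip back.
- stop_face (a point): Middle of the stop's face that looks at the strip (to the jig's -y), 34 mm above the bench; its axes are the jig's.
- strip: Loose wooden strip 20 (x) by 120 (y) by 28 mm, 30 to 55 g, lying in the channel with its long y axis along the jig's y; origin at the centre of its underside, on the channel floor 20 mm above the bench. It rises 18 mm above the rails and slides easily.
- strip_front (a point): Middle of the strip's end face that looks towards the stop (34 mm above the bench).
- strip_rear (a point): Middle of the strip's other end face, the one to push (34 mm above the bench).
- mallet: Bystander: mallet lying on the bench, brass head 70 mm wide, wooden handle, 230 mm long, 32 mm high; origin under the handle, 85 mm from the middle of the head.
- square: Bystander: try square lying flat, dark wooden stock 90 mm, steel blade 120 mm, 18 mm high; origin under the stock.
- weight: Bystander: brass knobbed weight, 48 mm across, 60 mm high; origin under its centre.
- glue: Bystander: white glue bottle, 52 mm across, 90 mm high; origin under its centre.
- comb_a: Bystander: small notched lattice piece, 90 by 8 by 18 mm; origin under its centre.
- comb_b: Bystander: a second notched lattice piece, 90 by 8 by 18 mm; origin under its centre.
- lattice_tile: Bystander: square lattice sample, 85 by 85 by 12 mm; origin under its centre.
There are look-alikes about, which are no part of the job. There is more than one size of the strip; the job needs the middle-sized.

How it is judged:
By the outcome, as a careful person would: the job done as asked, in the order asked, and still so for the second after the job is handed in, with the robot touching nothing.
It also fails if it takes over 58 s, if anything falls off the work surface, if the arm or the gripper's body presses on something with over 40 N, if the wrist force passes 120 N, or if a joint passes its speed limit or range.

ROBOT

A 6-joint arm with a two-finger parallel gripper is mounted at the origin on the work surface. World frame = base frame: x ahead of the robot, y to its left, z up, the work surface at z = 0. Lengths are in m, angles in rad, forces in N, time in s.
With the tool pointing down it reaches from about 0.325 to 0.75 m from the base axis. Payload 7.6 kg.
Tool frame: the origin (TCP) lies at the very end of the fingers, on their centre line; the grasp point (between the pads) lies grip_depth behind it (grip_depth is the distance from the TCP to the grasp point, in m); z points along the fingers, y is the line along which they close (so a half turn about z gives the same grasp; the last joint's range is limited). The gripper opens to 85 mm and grips with 20 to 120 N. Pads are 22 mm wide; open, the fingers measure 114 mm over their backs; the gripper's body (76 mm by 85 mm) begins 54 mm behind the grasp point. The pads swing forward as they close: fully open they stand 13 mm farther back than shut.
Start: joints at [-1.283, 0.052, 1.401, -0, 1.689, -0.07], TCP at [0.184, -0.492, 0.231] pointing down, gripper open.
Joint ranges: [-2.9, 2.9], [-0.91, 2.17], [0.12, 2.37], [-1.06, 4.2], [0.26, 2.73], [-2.93, 2.93]. Speed limits (rad/s): [2.57, 2.57, 3.01, 3.14, 3.14, 3.14].

INTERFACE

Orientations are given as a 3x3 rotation matrix whose columns are the frame's x, y, z axes.
In Python, from station import * gives the robot as it stands. The module is installed in compiled form; this text tells all that it offers.
- The arm moves only by the shell command python3 -m handwheel 'ROWS'. ROWS is JSON, a list of rows, each a list of 7 numbers: the shift along the tool's x, y, z in mm, then the turn, a rotation vector about the tool's x, y, z in degrees, then the finger opening in mm, from 0 to 85.4. A call has exactly 5 rows; each row is the pose to reach, as a shift and turn from the pose commanded when the call began, along the tool's axes at that moment; what a row does not reach only later rows make up. A row lasts 1/12 s, in which the tool goes at most 41.7 mm and 7.16 degrees, less where a joint would pass 70% of its speed; a pose out of reach is approached as far as the arm can. A call with a gripper value outside its range is refused whole. The fingers move at their own pace and stop on an object; the grip force is fixed at half the most. Time passes only in rows, so rows that repeat a pose let the fingers close, or fill a call up. It gives the time, the measured TCP pose, the force, the opening and the grip force at its end, in the units of the state.
- get_obs(): the state, without advancing time (a new reading comes with each control period).
- get_image(name): name is "side" or "top" or "wrist"; returns (picture, depth): 420x560x3 uint8, red, green, blue; 420x560 float32, m along the optical axis (not along the pixel's ray), 0 where there is no reading.
- get_calibration(name): a dict with "mtx" (3x3 intrinsics, pixels), "position" and "attitude" of the camera in the world. Camera axes: x right, y down, z forward; pixel columns grow to the right and rows downward; lengths in m; the calibration is good to about 2 mm. A picture is of the moment at which its call begins: read the wrist's pose just before it. get_calibration takes no time and is no camera call; for the wrist camera it gives the pose at the moment of the call.
- sign_off(): hands the job in; it is judged then, once.
The state is a dict: "time": time; "qpos": joint angles; "qvel": joint speeds; "tau": joint torques, N m; "tcp_pos": TCP position; "tcp_rot": TCP orientation; "wrist_force": force on the tool from outside, world axes, zero at the start; "wrist_torque": the same for the moment, N m; "gripper_width": finger opening in m; "gripper_force": force on a finger pad.
Only numpy, scipy, OpenCV 4.12 (cv2) and the standard library are available. Lean on these libraries where they do the work, as an engineer would, in place of code of your own. Each camera call takes 0.05 s, during which the arm holds its last target. There are 200 camera calls.

## Working session

There is one attempt and no reset: what is moved stays moved. The work goes in short steps, Python scripts to look and compute and a shell command to move; the robot and the scene stay as the last step left them, time stands still between calls to the robot, and variables do not carry over. Pictures are saved under pics/ and viewed, at most 10 in all, crops included, and the job is handed in when it is done.

```bash
mkdir -p pics
cat > h.py <<'E'
from station import *
import numpy as np, cv2
def snap(n,f):
    p,d=get_image(n); c=get_calibration(n); cv2.imwrite('pics/'+f+'.png',p[:,:,::-1]); np.savez('pics/'+f,p=p,d=d,K=c['mtx'],t=c['position'],R=c['attitude']); return p,d
def load(f): return np.load('pics/'+f+'.npz')
def plane(f,u,v,z):
    a=load(f) if isinstance(f,str) else f
    r=np.asarray(a['R'])@np.linalg.inv(a['K'])@np.array([u,v,1.]); t=np.asarray(a['t'])
    return t+r*(z-t[2])/r[2]
E
python3 - <<'E'
from h import *
snap('top','t0'); snap('side','s0')
a=load('t0'); print(a['t'],a['R'],a['K']); o=get_obs(); print(o['tcp_rot'],o['time'],o['wrist_force'],o['gripper_width'])
p=cv2.imread('pics/t0.png');s=cv2.imread('pics/s0.png')
E
```

```text
[ 0.20284132 -0.02282488  1.4347612 ] [[-0.03057637 -0.97632354  0.21414348]
 [-0.99952767  0.03052762 -0.00353545]
 [-0.00308554 -0.21415043 -0.97679582]] [[536.31242161   0.         275.15255785]
 [  0.         536.31242161 208.1979103 ]
 [  0.           0.           1.        ]]
[[ 9.36668643e-01  3.50216650e-01 -3.87585316e-04]
 [ 3.50216850e-01 -9.36667712e-01  1.32444833e-03]
 [ 1.00805205e-04 -1.37630813e-03 -9.99999048e-01]] 0.1 [-0.63041202 -0.11100353 -0.17777482] 0.08559222218586944
```

View pics/t0.png

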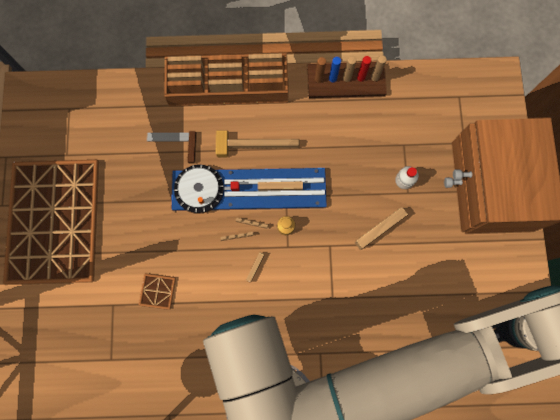

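View pics/s0.png

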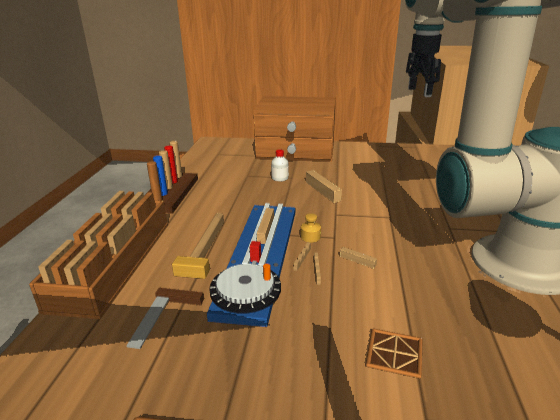

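The top view shows the jig at about (250,188), with the dial at (199,187), the orange post at (200,200), the red stop at (235,186) and a strip in the channel at (280,185). 

Look-alikes for the strip are the long loose bar at (382,228), the short loose bar at (257,266) and the blocks in the rack at (225,75). The one in the channel is the middle-sized strip. Possible post or stop look-alikes are the red glue cap at (412,172) and the red handle at (365,68). I choose the ones on the jig and check them in a crop.

Run:
```python
from h import *
p=load('t0')['p']; hsv=cv2.cvtColor(p,cv2.COLOR_RGB2HSV)
cr=cv2.resize(p[155:220,160:340],None,fx=4.4,fy=4.4,interpolation=cv2.INTER_CUBIC); cv2.imwrite('pics/c0.png',cr[:,:,::-1])
def blob(m,box,name,z):
    x0,y0,x1,y1=box; k=np.zeros(m.shape,np.uint8); k[y0:y1,x0:x1]=m[y0:y1,x0:x1]
    n,l,s,c=cv2.connectedComponentsWithStats(k); i=1+np.argmax(s[1:,4]); print(name,c[i],s[i],plane('t0',*c[i],z))
    return l==i
H,S,V=[hsv[...,i].astype(int) for i in range(3)]
blob((H>5)&(H<14)&(S>200)&(V>150),(170,160,230,215),'post',.072)
blob(((H<5)|(H>174))&(S>180),(215,170,250,200),'stop',.06)
m=(H>105)&(H<125)&(S>150)
k=np.zeros(m.shape,np.uint8);k[155:220,165:335]=m[155:220,165:335]
r=cv2.minAreaRect(cv2.findNonZero(k)); print(r)
for q in cv2.boxPoints(r): print(q,plane('t0',*q,.02))
d=(S<50)&(V>120); blob(d,(170,160,224,215),'dial',.042)
b=(H>8)&(H<25)&(S>80)
w=blob(b,(240,178,318,192),'strip',.048)
ys,xs=np.nonzero(w); r=cv2.minAreaRect(cv2.findNonZero(w.astype(np.uint8)));
for q in cv2.boxPoints(r): print(plane('t0',*q,.048))
```

```text
post [200.  199.5] [198 198   5   4  14] [0.53098035 0.16771927 0.072     ]
stop [234.5 186. ] [231 182   8   9  68] [0.56776541 0.0779921  0.06      ]
((248.25657653808594, 188.59890747070312), (38.596900939941406, 153.21800231933594), 88.91908264160156)
[171.29715 170.74908] [0.62706995 0.25370983 0.02      ]
[324.48788 167.8587 ] [ 0.62207885 -0.16677558  0.02      ]
[325.216   206.44873] [ 0.51360879 -0.16328661  0.02      ]
[172.02527 209.33911] [0.51855142 0.25056188 0.02      ]
dial [197.21791559 186.3910422 ] [ 175  165   43   42 1161] [0.57460046 0.17935953 0.042     ]
strip [279.7696477  185.54200542] [258 181  45  10 369] [ 0.56841766 -0.04206914  0.048     ]
[0.58003754 0.01626324 0.048     ]
[ 0.57954266 -0.10188155  0.048     ]
[ 0.55688219 -0.10152185  0.048     ]
[0.5573803  0.01622347 0.048     ]
```

View pics/c0.png

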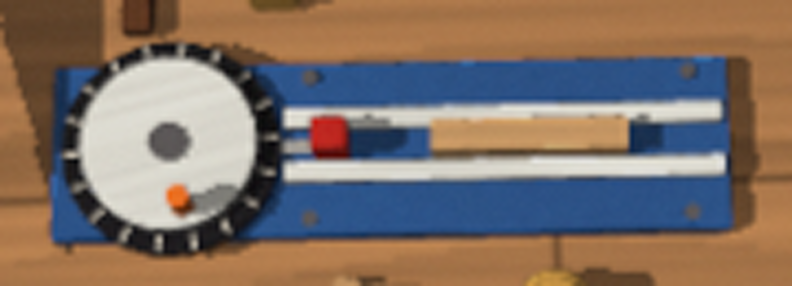

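The crop confirms the choice: orange post at (200,199), robot side of the dial, red stop at (234,186), and the middle strip from x=258 to 303 in the channel. Setting out.

```bash
cat >> h.py <<'E'
def rel(x,y,z,yaw):
    o=get_obs();R=np.array(o['tcp_rot']);d=R.T@(np.array([x,y,z])-o['tcp_pos'])*1000
    cy=np.degrees(np.arctan2(R[1,0],R[0,0])); print('t',round(o['time'],2),'tcp',np.round(o['tcp_pos'],4),'yaw',round(cy,1),'F',np.round(o['wrist_force'],1))
    print('shift',np.round(d,1),'rotz',round(-((yaw-cy+180)%360-180),1),'tilt',np.round(R[:,2],3))
E
python3 -m handwheel '[[30,-25,4,0,0,-7,0],[60,-51,8,0,0,-14,0],[90,-76,12,0,0,-21,0],[121,-102,17,0,0,-28,0],[152,-128,22,0,0,-35,0]]'
python3 -c "
from h import *
rel(.538,.135,.15,104)"
```

```text
time: 0.52
tcp_pos: [0.2817, -0.3169, 0.2087]
tcp_rot: [[0.562, 0.827, -0.0], [0.827, -0.562, 0.0], [0.0, -0.0, -1.0]]
wrist_force: [1.6, -0.3, 0.9]
gripper_width: 0.0258
gripper_force: 0.0
t 0.52 tcp [ 0.2817 -0.3169  0.2087] yaw 55.8 F [ 1.6 -0.3  0.9]
shift [517.8 -42.   58.8] rotz -48.2 tilt [-0.  0. -1.]
```

```bash
python3 -m handwheel '[[40,-3,4,0,0,-7,0],[80,-6,8,0,0,-14,0],[120,-9,12,0,0,-21,0],[160,-12,17,0,0,-28,0],[200,-15,22,0,0,-35,0]]' >/dev/null
python3 -c "
from h import *
rel(.538,.135,.15,104)"
```

```text
t 0.93 tcp [ 0.3828 -0.1434  0.187 ] yaw 90.8 F [ 0.3 -0.8 -0.1]
shift [276.1 159.3  37. ] rotz -13.2 tilt [ 0. -0. -1.]
```

```bash
python3 -m handwheel '[[34,20,5,0,0,-3,0],[68,40,10,0,0,-6,0],[102,60,15,0,0,-9,0],[136,80,20,0,0,-13,0],[170,100,25,0,0,-13,0]]' >/dev/null
python3 -c "
from h import *
rel(.538,.135,.15,104)"
```

```text
t 1.35 tcp [0.4813 0.0276 0.1617] yaw 103.7 F [-0.1 -0.6 -0.4]
shift [90.9 80.6 11.7] rotz -0.3 tilt [-0. -0. -1.]
```

```bash
python3 -m handwheel '[[30,26,4,0,0,0,0],[60,53,8,0,0,0,0],[91,80,12,0,0,0,0],[91,80,12,0,0,0,0],[91,80,12,0,0,0,0]]' >/dev/null
python3 - <<'E'
from h import *
rel(.538,.135,.052,104)
snap('wrist','w0');snap('top','t1');a=load('w0');print(a['t'],a['R'],a['K'][0,0])
w=a['p'];t=load('t1')['p'][130:230,150:290]
cv2.imwrite('pics/c1.png',np.hstack([cv2.resize(w,(480,360)),cv2.resize(t,(320,360))])[:,:,::-1])
E
```

```text
t 1.77 tcp [0.5371 0.1342 0.1485] yaw 103.7 F [-1.1 -0.9  0.3]
shift [ 0.5  1.4 96.5] rotz -0.3 tilt [-0.003 -0.001 -1.   ]
[0.51844546 0.21264526 0.29128209] [[ 0.97203     0.22356738  0.07193952]
 [ 0.23482609 -0.92023907 -0.3130763 ]
 [-0.00379209  0.32121283 -0.94699944]] 376.9436889539067
```

View pics/c1.png

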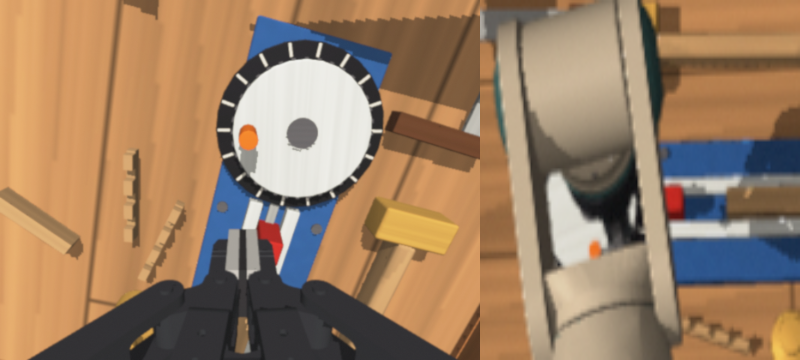

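The wrist view shows the post top at about (289,162), full scale, the dial hub at (352,154) and the closed fingertips at (285,285), behind the post in the push direction. Measuring both from this view.

```bash
cat >> h.py <<'E'
def dial(f):
    a=load(f);p=a['p'];hsv=cv2.cvtColor(p,cv2.COLOR_RGB2HSV);H,S,V=[hsv[...,i].astype(int) for i in range(3)]
    def big(m,lo=30):
        n,l,s,c=cv2.connectedComponentsWithStats(m.astype(np.uint8)); i=1+np.argmax(s[1:,4]); return (l==i),s[i]
    m,s=big((H>4)&(H<17)&(S>210)&(V>200)); ys,xs=np.nonzero(m)
    # top end disc: depth nearest 72 mm height
    z=[]; R=a['R'];Ki=np.linalg.inv(a['K'])
    P=np.array([a['t']+R@(Ki@np.array([u,v,1.]))*a['d'][v,u] for u,v in zip(xs,ys)])
    top=P[P[:,2]>.067]; post=(top.max(0)+top.min(0))/2
    m2,s2=big((S<40)&(V>185)); h=cv2.convexHull(cv2.findNonZero(m2.astype(np.uint8)))
    e=cv2.fitEllipse(h); c=plane(a,*e[0],.042)
    d=post-c; print(f,'post',np.round(post,4),len(top),'centre',np.round(c,4),'ell',np.round(e[1],1),'r',round(float(np.hypot(*d[:2])),4),'ang',round(float(np.degrees(np.arctan2(d[1],d[0]))%360),1))
E
python3 -c "
from h import *
dial('w0')"
```

```text
w0 post [0.5299 0.175  0.0694] 9 centre [0.5754 0.1846 0.042 ] ell [156.  180.4] r 0.0465 ang 192.0
```

Run:
```python
from h import *
a=load('w0');p=a['p'];hsv=cv2.cvtColor(p,cv2.COLOR_RGB2HSV);H,S,V=[hsv[...,i].astype(int) for i in range(3)]
print(hsv[150:176:3,289].tolist()); print(hsv[154,330:375:4].tolist())
k=((H<17)&(S>200)&(V>150)).astype(np.uint8); k[:130]=0;k[200:]=0
n,l,s,c=cv2.connectedComponentsWithStats(k); print(s[1:],c[1:])
def P(u,v): return a['t']+a['R']@np.linalg.inv(a['K'])@np.array([u,v,1.])*a['d'][v,u]
for v in range(144,178,3): print(v,np.round(P(289,v),4))
k=((S<40)&(V>70)&(V<140)).astype(np.uint8); k[:,:325]=0;k[:125]=0;k[185:]=0;k[:,385:]=0
n,l,s,c=cv2.connectedComponentsWithStats(k);i=1+np.argmax(s[1:,4]);print(s[i],c[i],plane('w0',*c[i],.042))
```

```text
[[12, 213, 218], [14, 204, 243], [14, 207, 244], [14, 206, 244], [13, 207, 244], [13, 209, 243], [13, 209, 243], [13, 208, 243], [11, 179, 231]]
[[30, 7, 233], [27, 13, 180], [0, 11, 112], [0, 9, 112], [0, 9, 112], [0, 7, 112], [0, 11, 113], [8, 9, 111], [0, 9, 112], [173, 9, 112], [17, 12, 149], [30, 7, 233]]
[[280 147  20  27 426]] [[289.28873239 160.05868545]]
144 [0.5306 0.1758 0.0427]
147 [0.5305 0.1756 0.054 ]
150 [0.5303 0.1759 0.0666]
153 [0.5304 0.1751 0.0721]
156 [0.5309 0.1733 0.0718]
159 [0.5313 0.1717 0.0725]
162 [0.5317 0.17   0.0727]
165 [0.5321 0.1682 0.0722]
168 [0.5326 0.1663 0.0718]
171 [0.5329 0.1649 0.0734]
174 [0.5335 0.1626 0.0707]
177 [0.536  0.154  0.0419]
[335 138  35  35 967] [352.26163392 155.1820062 ] [0.5733187  0.17839095 0.042     ]
```

```bash
cat >> h.py <<'E'
C=np.array([.5733,.1784]);A0=192.7
def pose(th,D):
    a=np.radians(A0-th);b=a-np.pi/2
    return np.r_[C+.042*np.array([np.cos(a),np.sin(a)])-D*np.array([np.cos(b),np.sin(b)]),.052],A0-th-90
def plan(ths,D):
    o=get_obs();R=np.array(o['tcp_rot']);cy=np.degrees(np.arctan2(R[1,0],R[0,0]))
    print('t',round(o['time'],2),'F',np.round(o['wrist_force'],1),'tcp',np.round(o['tcp_pos'],4),'yaw',round(cy,1))
    for th in ths:
        x,y=pose(th,D); print(th,np.round(R.T@(x-o['tcp_pos'])*1000,1),'rz',round(cy-y,1))
def dial(f):
    a=load(f);hsv=cv2.cvtColor(a['p'],cv2.COLOR_RGB2HSV);H,S,V=[hsv[...,i].astype(int) for i in range(3)]
    def big(m):
        n,l,s,c=cv2.connectedComponentsWithStats(m.astype(np.uint8)); i=1+np.argmax(s[1:,4]); return c[i],s[i]
    c,s=big((H>9)&(H<17)&(S>195)&(V>235)); q=plane(a,*c,.072); d=q[:2]-C
    print(f,'post px',np.round(c,1),s[4],np.round(q,4),'r',round(np.hypot(*d),4),'th',round((A0-np.degrees(np.arctan2(d[1],d[0])))%360,1))
E
python3 -m handwheel '[[1,1,30,0,0,1,0],[2,1,60,0,0,1,0],[4,1,85,0,0,1,0],[4,1,96,0,0,1,0],[4,1,96,0,0,1,0]]'
python3 -c "
from h import *
dial('w0');plan([0],.03);plan([0,3,6,9,12],.018)"
```

```text
time: 2.28
tcp_pos: [0.5357, 0.1354, 0.052]
tcp_rot: [[-0.215, 0.977, -0.005], [0.977, 0.215, -0.001], [-0.0, -0.005, -1.0]]
wrist_force: [-0.1, -0.1, -0.5]
gripper_width: 0.0
gripper_force: 0.0
w0 post px [289.4 162.8] 343 [0.532  0.1695 0.072 ] r 0.0422 th 0.5
t 2.28 F [-0.1 -0.1 -0.5] tcp [0.5357 0.1354 0.052 ] yaw 102.4
0 [ 3.7  4.1 -0.1] rz -0.3
t 2.28 F [-0.1 -0.1 -0.5] tcp [0.5357 0.1354 0.052 ] yaw 102.4
0 [15.7  4.1 -0.1] rz -0.3
3 [17.9  3.2 -0.1] rz 2.7
6 [20.2  2.4 -0.1] rz 5.7
9 [22.5  1.7 -0.1] rz 8.7
12 [24.8  1.2 -0.1] rz 11.7
```

```bash
python3 -m handwheel '[[10,4,0,0,0,0,0],[16,4,0,0,0,0,0],[18,3,0,0,0,3,0],[20,2.5,0,0,0,6,0],[22.5,1.7,0,0,0,9,0]]'
python3 -c "
from h import *
snap('wrist','w1');dial('w1');plan([12,15,18,21,24],.018)"
```

```text
time: 2.7
tcp_pos: [0.5358, 0.1593, 0.0569]
tcp_rot: [[-0.059, 0.998, 0.005], [0.998, 0.059, -0.001], [-0.001, 0.005, -1.0]]
wrist_force: [1.7, -2.8, 0.2]
gripper_width: -0.0
gripper_force: 1.5
w1 post px [272.7 263.1] 800 [0.5311 0.1775 0.072 ] r 0.0422 th 11.5
t 2.75 F [ 0.9 -0.   0.9] tcp [0.5356 0.1599 0.0569] yaw 93.2
12 [ 0.2 -4.1  4.8] rz 2.5
15 [ 2.4 -4.9  4.8] rz 5.5
18 [ 4.7 -5.5  4.8] rz 8.5
21 [ 7.1 -6.1  4.8] rz 11.5
24 [ 9.4 -6.5  4.8] rz 14.5
```

```bash
python3 -m handwheel '[[0,0,0,0,0,0,0],[0,0,0,0,0,0,0],[0,0,0,0,0,0,0],[0,0,0,0,0,0,0],[0,0,0,0,0,0,0]]' >/dev/null
python3 -c "
from h import *
snap('wrist','w2');dial('w2');plan([21,24,27,30,33],.018)"
```

```text
w2 post px [276.4 265.7] 822 [0.5312 0.1768 0.072 ] r 0.0421 th 10.5
t 3.22 F [-0.3 -1.7  2. ] tcp [0.5344 0.159  0.0544] yaw 93.5
21 [ 7.9 -4.7  2.4] rz 11.8
24 [10.3 -5.2  2.4] rz 14.8
27 [12.7 -5.4  2.4] rz 17.8
30 [15.1 -5.6  2.4] rz 20.8
33 [17.5 -5.6  2.4] rz 23.8
```

```bash
python3 -m handwheel '[[2,-2,1,0,0,3,0],[4,-4,2,0,0,6,0],[6,-5,2,0,0,9,0],[8,-5,2,0,0,12,0],[10,-5,2,0,0,15,0]]'|grep -E 'tcp_pos|force'
python3 -c "
from h import *
snap('wrist','w3');dial('w3');plan([27,30,32,34,36],.018)"
```

```text
tcp_pos: [0.5281, 0.169, 0.0519]
wrist_force: [-2.0, -2.1, 0.0]
gripper_force: 1.2
w3 post px [281.  269.2] 856 [0.5316 0.1868 0.072 ] r 0.0425 th 24.1
t 3.68 F [-0.7 -1.3  1.1] tcp [0.5281 0.1692 0.0519] yaw 78.2
27 [ 2.1 -0.3 -0.1] rz 2.5
30 [ 4.3 -1.1 -0.1] rz 5.5
32 [ 5.9 -1.6 -0.1] rz 7.5
34 [ 7.4 -2.  -0.1] rz 9.5
36 [ 9.  -2.3 -0.1] rz 11.5
```

```bash
python3 -m handwheel '[[2,0,0,0,0,3,0],[4,-1,0,0,0,5,0],[6,-1.5,0,0,0,7,0],[7.5,-2,0,0,0,9,0],[9,-2,0,0,0,11,0]]'|grep -E 'tcp_pos|force'
python3 -c "
from h import *
snap('wrist','w4');dial('w4');plan([39,42,45,48,51],.018)"
```

```text
tcp_pos: [0.5282, 0.1782, 0.052]
wrist_force: [-0.8, -0.6, 0.5]
gripper_force: 0.0
w4 post px [278.4 255.4] 878 [0.5365 0.2005 0.072 ] r 0.0429 th 43.7
t 4.15 F [-0.3  0.3  0.5] tcp [0.5283 0.1785 0.052 ] yaw 67.4
39 [ 2.  -1.5  0. ] rz 3.7
42 [ 4.2 -2.2  0. ] rz 6.7
45 [ 6.6 -2.8  0. ] rz 9.7
48 [ 8.9 -3.3  0. ] rz 12.7
51 [11.3 -3.7  0. ] rz 15.7
```

```bash
python3 -m handwheel '[[0,0,0,0,0,0,0],[0,0,0,0,0,0,0],[0,0,0,0,0,0,0],[0,0,0,0,0,0,0],[0,0,0,0,0,0,0]]'|grep -E 'tcp_pos|force'
python3 - <<'E'
from h import *
snap('wrist','w5');dial('w5');plan([39,42,45,48,51],.018)
cv2.imwrite('pics/c5.png',load('w5')['p'][:,:,::-1])
E
```

```text
tcp_pos: [0.5285, 0.178, 0.0523]
wrist_force: [0.5, -0.5, -0.7]
gripper_force: 0.0
w5 post px [277.2 257.1] 875 [0.5359 0.1995 0.072 ] r 0.0429 th 42.1
t 4.62 F [ 0.3 -0.2 -0.7] tcp [0.5285 0.178  0.0523] yaw 67.5
39 [ 2.4 -1.8  0.3] rz 3.8
42 [ 4.6 -2.6  0.3] rz 6.8
45 [ 6.9 -3.2  0.3] rz 9.8
48 [ 9.3 -3.7  0.3] rz 12.8
51 [11.6 -4.   0.3] rz 15.8
```

View pics/c5.png

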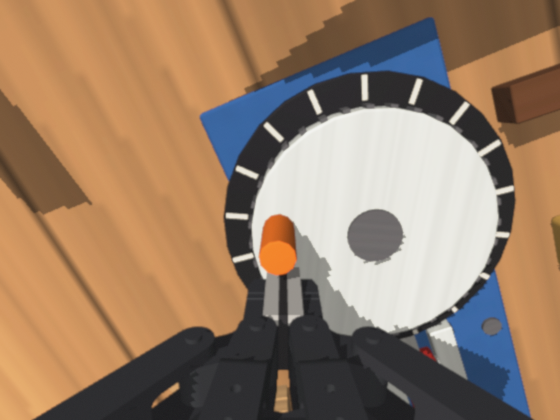

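The post top sits at (277,257) with the finger just behind it. The dial rests at about 40°, two clicks. Pushing for the third.

```bash
python3 -m handwheel '[[3,-2,0,0,0,4,0],[5,-2.5,0,0,0,7,0],[7,-3,0,0,0,10,0],[9,-3.5,0,0,0,13,0],[11.5,-4,0,0,0,16,0]]'|grep -E 'tcp_pos|force'
python3 -c "
from h import *
snap('wrist','w6');dial('w6');plan([51,53,54,55,56],.018)"
```

```text
tcp_pos: [0.5286, 0.1897, 0.0522]
wrist_force: [-3.3, -1.9, 2.4]
gripper_force: 1.7
w6 post px [277.8 269.2] 849 [0.5394 0.205  0.072 ] r 0.0431 th 50.8
t 5.08 F [-1.5 -1.1  0.5] tcp [0.5288 0.1903 0.0522] yaw 51.2
51 [0.2 0.3 0.2] rz -0.5
53 [ 1.7 -0.3  0.2] rz 1.5
54 [ 2.4 -0.6  0.2] rz 2.5
55 [ 3.2 -0.9  0.2] rz 3.5
56 [ 3.9 -1.1  0.2] rz 4.5
```

```bash
python3 -m handwheel '[[1,0,0,0,0,1,0],[2,0,0,0,0,2,0],[3,-0.5,0,0,0,3.5,0],[3,-0.5,0,0,0,3.5,0],[3,-0.5,0,0,0,3.5,0]]'|grep -E 'tcp_pos|force'
python3 -c "
from h import *
snap('wrist','w7');dial('w7');plan([62,65,68,70,72],.018)"
```

```text
tcp_pos: [0.5308, 0.1929, 0.0523]
wrist_force: [0.4, -0.5, -0.3]
gripper_force: 0.0
w7 post px [275.6 257.3] 859 [0.5448 0.211  0.072 ] r 0.0433 th 61.5
t 5.55 F [ 0.8 -0.8  0.1] tcp [0.5308 0.1928 0.0523] yaw 48.1
62 [ 5.2 -2.7  0.3] rz 7.4
65 [ 7.5 -3.3  0.3] rz 10.4
68 [ 9.9 -3.7  0.3] rz 13.4
70 [11.4 -4.   0.3] rz 15.4
72 [13.  -4.2  0.3] rz 17.4
```

Third click done (about 60°). Now the fourth, gently.

```bash
python3 -m handwheel '[[3,-2,0,0,0,4,0],[6,-3,0,0,0,8,0],[8,-3.5,0,0,0,11,0],[10,-4,0,0,0,14,0],[11,-4,0,0,0,15,0]]'|grep -E 'tcp_pos|force'
python3 -c "
from h import *
snap('wrist','w8');dial('w8');plan([71,73,74,75,76],.018)"
```

```text
tcp_pos: [0.5347, 0.2036, 0.0522]
wrist_force: [-4.0, -0.7, 2.2]
gripper_force: 1.6
w8 post px [276.8 269.3] 849 [0.5495 0.2148 0.072 ] r 0.0435 th 69.5
t 6.02 F [-2.3 -0.9  0.5] tcp [0.5348 0.2038 0.0522] yaw 33.0
71 [ 1.4 -0.1  0.2] rz 1.3
73 [ 2.9 -0.7  0.2] rz 3.3
74 [ 3.6 -1.   0.2] rz 4.3
75 [ 4.4 -1.2  0.2] rz 5.3
76 [ 5.1 -1.5  0.2] rz 6.3
```

```bash
python3 -m handwheel '[[1,0,0,0,0,1,0],[2,0,0,0,0,2,0],[3,-0.5,0,0,0,3.5,0],[3,-0.5,0,0,0,3.5,0],[3,-0.5,0,0,0,3.5,0]]'|grep -E 'tcp_pos|force'
python3 -c "
from h import *
snap('wrist','w9');dial('w9');plan([75],.018)"
```

```text
tcp_pos: [0.5376, 0.2058, 0.0523]
wrist_force: [-0.4, 0.3, 0.9]
gripper_force: 0.0
w9 post px [275.4 256.4] 860 [0.557  0.2188 0.072 ] r 0.0435 th 80.8
t 6.48 F [-0.7 -0.1 -0.8] tcp [0.5375 0.2058 0.0523] yaw 29.5
75 [ 1.  -1.1  0.3] rz 1.8
```

```bash
python3 -m handwheel '[[-8,0,0,0,0,0,0],[-16,0,0,0,0,0,0],[-20,0,-20,0,0,-7,0],[-20,0,-60,0,0,-14,0],[-20,0,-95,0,0,-21,0]]'|grep -E 'tcp_pos|force'
python3 -c "
from h import *
snap('wrist','w10');dial('w10');rel(.568,-.14,.15,89.3)"
```

```text
tcp_pos: [0.5191, 0.1956, 0.1479]
wrist_force: [0.7, 0.3, 0.2]
gripper_force: 0.0
w10 post px [306.4 154.7] 347 [0.5606 0.219  0.072 ] r 0.0425 th 85.3
t 6.95 tcp [0.5227 0.1967 0.1573] yaw 51.3 F [0.9 1.5 7.3]
shift [-234.6  245.7    6.7] rotz -38.0 tilt [ 0.012  0.003 -1.   ]
```

```bash
python3 -m handwheel '[[-10,10,0,0,0,-7,0],[-20,20,0,0,0,-14,0],[-20,20,0,0,0,-14,0],[-20,20,0,0,0,-14,0],[-20,20,0,0,0,-14,0]]'|grep -E 'tcp_pos|force'
python3 - <<'E'
from h import *
p,d=snap('wrist','w11');dial('w11')
a=load('w11');hsv=cv2.cvtColor(a['p'],cv2.COLOR_RGB2HSV);H,S,V=[hsv[...,i].astype(int) for i in range(3)]
n,l,s,c=cv2.connectedComponentsWithStats(((S<40)&(V>70)&(V<140)).astype(np.uint8))
for i in range(1,n):
    if s[i,4]>300: print(s[i],c[i],plane(a,*c[i],.042))
rel(.568,-.14,.15,89.3); cv2.imwrite('pics/c11.png',p[:,:,::-1])
E
```

```text
tcp_pos: [0.5225, 0.1681, 0.147]
wrist_force: [-0.0, -0.5, -0.5]
gripper_force: 0.0
w11 post px [297.  122.1] 380 [0.5564 0.2192 0.072 ] r 0.0441 th 80.2
[244  54  93 159 482] [280.64315353 122.73651452] [0.54642228 0.2201577  0.042     ]
[325 144  37  35 984] [342.72052846 160.57317073] [0.57285728 0.18025748 0.042     ]
t 7.42 tcp [0.5225 0.1683 0.147 ] yaw 64.4 F [ 0.4 -0.1  0.3]
shift [-258.2  174.4   -3. ] rotz -24.9 tilt [-0.  0. -1.]
```

View pics/c11.png

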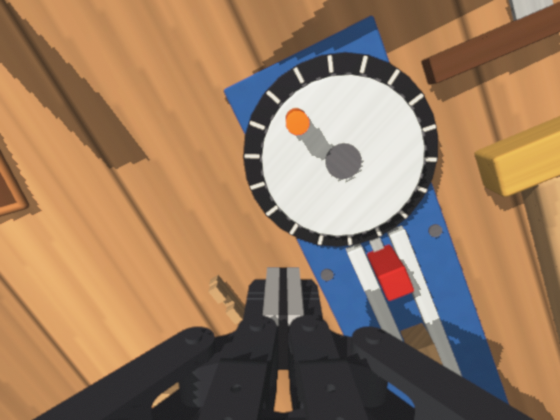

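The dial rests at about 80°, four clicks: post (297,122), hub (343,161). The red stop is at (390,273), with the strip below it. Moving behind the strip.

```bash
python3 -m handwheel '[[-32,22,0,0,0,-5,0],[-64,44,0,0,0,-10,0],[-96,65,0,0,0,-15,0],[-130,88,0,0,0,-20,0],[-162,110,0,0,0,-25,0]]' >/dev/null
python3 -c "
from h import *
rel(.568,-.14,.15,89.3)"
```

```text
t 7.83 tcp [ 0.5522 -0.0271  0.1472] yaw 89.7 F [0.4 0.6 0.3]
shift [-112.9   16.4   -2.8] rotz 0.4 tilt [ 0. -0. -1.]
```

```bash
python3 -m handwheel '[[-38,5,0,0,0,0.4,0],[-76,11,0,0,0,0.4,0],[-113,16,0,0,0,0.4,0],[-113,16,0,0,0,0.4,0],[-113,16,0,0,0,0.4,0]]' >/dev/null
python3 - <<'E'
from h import *
p,d=snap('wrist','w12'); rel(.568,-.13,.038,89.3)
cv2.imwrite('pics/c12.png',p[:,:,::-1])
E
```

```text
t 8.3 tcp [ 0.5672 -0.1388  0.1468] yaw 89.0 F [ 0.1 -0.3  0.2]
shift [  8.7   0.7 108.9] rotz -0.3 tilt [-0.001  0.001 -1.   ]
```

View pics/c12.png

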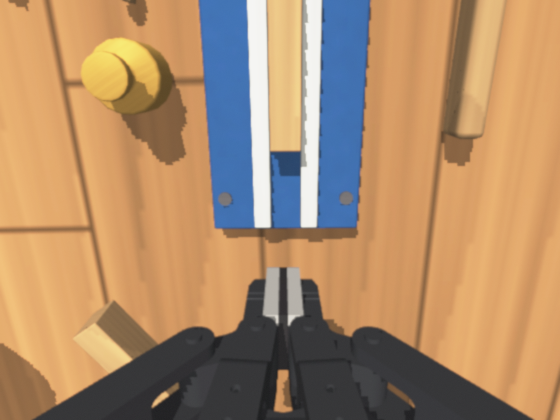

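The strip's rear top edge is at (285,151), between the rails, and the fingertips are behind it and in line. Lowering.

```bash
python3 -m handwheel '[[0,0,35,0,0,0,0],[0,0,70,0,0,0,0],[0,0,95,0,0,0,0],[0,0,107,0,0,0,0],[0,0,107,0,0,0,0]]'|grep -E 'tcp_pos|force'
python3 - <<'E'
from h import *
print(plane('w12',285,151,.048))
a=load('w11');hsv=cv2.cvtColor(a['p'],cv2.COLOR_RGB2HSV);H,S,V=[hsv[...,i].astype(int) for i in range(3)]
m=(((H<5)|(H>174))&(S>180)).astype(np.uint8);n,l,s,c=cv2.connectedComponentsWithStats(m);i=1+np.argmax(s[1:,4]);print(s[i])
ys,xs=np.nonzero(l==i)
P=np.array([a['t']+a['R']@np.linalg.inv(a['K'])@np.array([u,v,1.])*a['d'][v,u] for u,v in zip(xs,ys)]);print(P.min(0),P.max(0))
P=P[P[:,2]>.057];print(P.min(0),P.max(0))
rel(.568,-.1015-.011,.038,89.3)
E
```

```text
tcp_pos: [0.5655, -0.1369, 0.0371]
wrist_force: [0.4, -0.0, -0.0]
gripper_force: 0.0
[ 0.56943896 -0.0988402   0.048     ]
[ 369  246   44   54 1324]
[0.55888416 0.07909572 0.02434354] [0.58103587 0.24197189 0.28901876]
[0.55888416 0.07909572 0.05701621] [0.58082924 0.24197189 0.28901876]
t 8.72 tcp [ 0.5655 -0.1369  0.0371] yaw 89.2 F [ 0.4 -0.  -0. ]
shift [24.4  2.2 -0.9] rotz -0.1 tilt [-0.006  0.002 -1.   ]
```

```bash
python3 -m handwheel '[[10,1,0,0,0,0,0],[20,2,0,0,0,0,0],[26,3,0,0,0,0,0],[31,3,0,0,0,0,0],[36,3,0,0,0,0,0]]'|grep -E 'tcp_pos|force'
python3 -m handwheel '[[5,0,0,0,0,0,0],[10,0,0,0,0,0,0],[15,0,0,0,0,0,0],[20,0,0,0,0,0,0],[25,0,0,0,0,0,0]]'|grep -E 'tcp_pos|force'
python3 -m handwheel '[[4,0,0,0,0,0,0],[8,0,0,0,0,0,0],[11,0,0,0,0,0,0],[13,0,0,0,0,0,0],[15,0,0,0,0,0,0]]'|grep -E 'tcp_pos|force'
python3 - <<'E'
from h import *
snap('wrist','w13');rel(.5672,-.052,.038,89.3)
E
```

```text
tcp_pos: [0.5715, -0.1023, 0.0416]
wrist_force: [-0.0, 0.1, 0.4]
gripper_force: 0.3
tcp_pos: [0.5711, -0.0776, 0.0403]
wrist_force: [-0.7, -0.9, 0.6]
gripper_force: 0.3
tcp_pos: [0.5713, -0.0628, 0.0402]
wrist_force: [0.1, -0.5, 0.7]
gripper_force: 0.2
t 10.02 tcp [ 0.5713 -0.0625  0.0402] yaw 89.1 F [ 0.3  0.5 -0.3]
shift [10.4 -4.3  2.2] rotz -0.2 tilt [-0.  0. -1.]
```

```bash
python3 -m handwheel '[[2,-1,0,0,0,0,0],[4,-1,0,0,0,0,0],[5,-1,0,0,0,0,0],[6,-1,0,0,0,0,0],[7,-1,0,0,0,0,0]]'|grep -E 'tcp_pos|wrist_force'
python3 -m handwheel '[[0.4,0,0,0,0,0,0],[0.8,0,0,0,0,0,0],[1.2,0,0,0,0,0,0],[1.6,0,0,0,0,0,0],[2,0,0,0,0,0,0]]'|grep -E 'tcp_pos|wrist_force'
python3 - <<'E'
from h import *
p,d=snap('wrist','w14');snap('top','t14');print(get_obs()['wrist_force'])
cv2.imwrite('pics/c14.png',np.hstack([cv2.resize(p[:260,150:400],(400,416)),cv2.resize(load('t14')['p'][150:220,190:300],(400,416))])[:,:,::-1])
E
```

```text
tcp_pos: [0.5704, -0.0559, 0.0403]
wrist_force: [-0.2, -0.6, 1.4]
tcp_pos: [0.5704, -0.054, 0.0403]
wrist_force: [0.2, 0.6, -0.3]
[0.67552962 0.29104983 0.03863165]
```

View pics/c14.png

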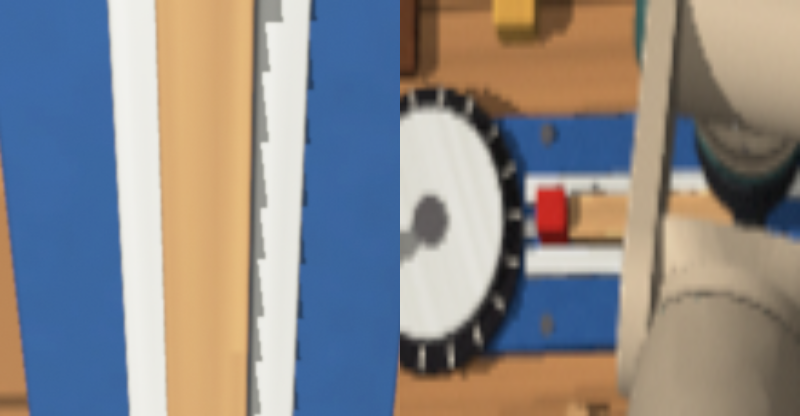

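The top crop shows the strip's end close to the red stop, at (567,215) in the crop, with no force felt yet. Creeping on until contact.

```bash
python3 -m handwheel '[[0.4,0,0,0,0,0,0],[0.8,0,0,0,0,0,0],[1.2,0,0,0,0,0,0],[1.2,0,0,0,0,0,0],[1.2,0,0,0,0,0,0]]'|grep -E 'tcp_pos|wrist_force|gripper_f'
python3 -m handwheel '[[0.3,0,0,0,0,0,0],[0.6,0,0,0,0,0,0],[0.6,0,0,0,0,0,0],[0.6,0,0,0,0,0,0],[0.6,0,0,0,0,0,0]]'|grep -E 'tcp_pos|wrist_force|gripper_f'
```

```text
tcp_pos: [0.5705, -0.0527, 0.0403]
wrist_force: [0.4, 0.2, -0.2]
gripper_force: 0.0
tcp_pos: [0.5705, -0.0523, 0.0403]
wrist_force: [-0.3, -0.1, 0.3]
gripper_force: 0.4
```

```bash
for i in 1; do :; done
python3 -m handwheel '[[0.4,0,0,0,0,0,0],[0.8,0,0,0,0,0,0],[0.8,0,0,0,0,0,0],[0.8,0,0,0,0,0,0],[0.8,0,0,0,0,0,0]]'|grep -E 'tcp_pos|wrist_force'
python3 -m handwheel '[[0.4,0,0,0,0,0,0],[0.8,0,0,0,0,0,0],[0.8,0,0,0,0,0,0],[0.8,0,0,0,0,0,0],[0.8,0,0,0,0,0,0]]'|grep -E 'tcp_pos|wrist_force'
```

```text
tcp_pos: [0.5706, -0.0521, 0.0404]
wrist_force: [0.4, -5.0, 0.2]
tcp_pos: [0.5707, -0.052, 0.0405]
wrist_force: [1.2, -7.9, 0.0]
```

The strip now butts: position has stalled at −0.052 with 8 N. Backing off and checking.

```bash
python3 -m handwheel '[[-2,0,0,0,0,0,0],[-10,0,0,0,0,0,0],[-25,0,0,0,0,0,0],[-35,0,-20,0,0,0,0],[-35,0,-60,0,0,0,0]]'|grep -E 'tcp_pos|wrist_force'
python3 -m handwheel '[[0,0,-40,0,0,0,0],[-40,0,-60,0,0,0,0],[-80,0,-60,0,0,0,0],[-120,0,-60,0,0,0,0],[-160,0,-60,0,0,0,0]]'|grep -E 'tcp_pos|wrist_force'
python3 -m handwheel '[[-40,0,0,0,0,0,0],[-80,0,0,0,0,0,0],[-120,0,0,0,0,0,0],[-120,0,0,0,0,0,0],[-120,0,0,0,0,0,0]]'|grep -E 'tcp_pos|wrist_force'
python3 - <<'E'
from h import *
p,_=snap('top','t15');s,_=snap('side','s15')
hsv=cv2.cvtColor(p,cv2.COLOR_RGB2HSV);H,S,V=[hsv[...,i].astype(int) for i in range(3)]
k=np.zeros(H.shape,np.uint8);k[160:215,170:230]=((H>5)&(H<14)&(S>200)&(V>150))[160:215,170:230]
c=cv2.findNonZero(k).reshape(-1,2).mean(0);q=plane('t15',*c,.072);print(c,q,192.7-np.degrees(np.arctan2(*(q[:2]-C)[::-1])))
cv2.imwrite('pics/c15.png',np.hstack([cv2.resize(p[140:230,165:345],(400,400)),cv2.resize(s[190:330,190:330],(400,400))])[:,:,::-1])
E
```

```text
tcp_pos: [0.5667, -0.0865, 0.0952]
wrist_force: [0.9, -0.4, -0.1]
tcp_pos: [0.5674, -0.2472, 0.1611]
wrist_force: [1.4, 0.5, -0.5]
tcp_pos: [0.5646, -0.3675, 0.159]
wrist_force: [-0.1, -0.2, -0.0]
[181.64285714 190.78571429] [0.55596866 0.21582626 0.072     ] 77.85210073783543
```

View pics/c15.png

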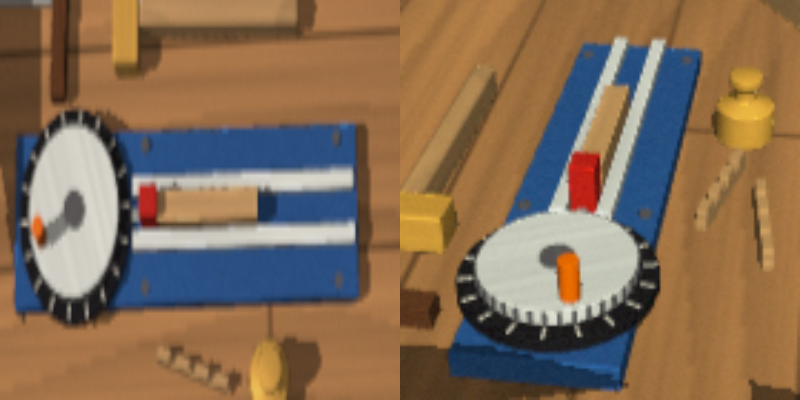

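The strip meets the red stop with no gap, at (155,205) in the crop. The post is at (38,228), four clicks round, and the bystanders have not moved.

```bash
python3 -c "
from station import *
print(sign_off())"
```

```text
the job is handed in; nothing more can be done
None
```

The job is handed in: the dial rests four clicks clockwise (measured about 80°), and the strip butts against the red stop with no gap visible from either camera.

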